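Close the thickness gauge on the glass tube

TASK

One of the two bench gauges has a glass tube lying across its anvil. Turn the ratchet knob on top of that gauge clockwise until its spindle is down on the tube and the ratchet has clearly slipped, then let go and leave the tube clamped there. Do not turn the other, empty gauge.

Things in the scene. Friction and masses are not known exactly. Their poses are not given: they have to be found in the camera images.
- knob (a point): point on the axis of the ratchet knob of the gauge with the tube, 144 mm above the worktop, 10 mm below the knob's top. The knob is a dark knurled upright cylinder, 25 mm across (27 over the knurls), 118 to 154 mm above the worktop, the gauge's highest part. Right below it (104 to 118 mm) is the wider graduated thimble, 34 mm across: pinch the knob alone. It stays at its height as it turns.
- spindle: steel spindle (10 mm across) of the same gauge, straight below the knob; origin at the centre of its lower face. Turning the knob clockwise seen from above (negative about world z) lowers it 5 mm per rad. It starts 1.5 to 3.3 mm above the tube. Pressing on it with about 10 N it stops and the ratchet slips (0.08 N m). The screw holds after release; the gauge is fixed to the worktop.
- ratchet (a joint): how far the knob has slipped clockwise against the thimble, in rad: 0 at the start, near 0 while the knob drives the thimble, growing only when the ratchet slips (clearly slipped: 0.2 or more). Turning the knob 1.3 rad in one grasp is ample for closing and slipping.
- tube: clear glass tube, 8 mm thick, 140 mm long along its own y; origin under its middle. It lies loose in the shallow trough of the anvil, its underside 30 mm above the worktop, sticking out at both sides of the gauge
- spare_spindle: the same point on the spindle of the other, identical gauge, which is empty and must be left as it is

How it is judged:
At the end, for the whole second after the job is handed in: the ratchet knob has slipped at least 0.2 rad clockwise against the thimble, and the spindle presses on the tube with more than 1 N; the tube is at rest within 15 mm of where it lay (value of joint ratchet above 0.2 rad and contact force between spindle and tube above 1 N and distance of tube from where it was at the start of the episode below 0.015 m and linear speed of tube below 0.02 m/s); the robot touches nothing.
It fails at once if the empty gauge is turned (its spindle moves more than 2 mm) (distance of spare_spindle from where it was at the start of the episode above 0.002 m).
It fails at once if the tube is squeezed with more than 40 N (the ratchet bypassed) (contact force between spindle and tube above 40 N).
It also fails if it takes over 29 s, if anything falls off the work surface, if the arm or the gripper's body presses on something with over 40 N, if the wrist force passes 120 N, or if a joint passes its speed limit or range.

ROBOT

A 6-joint arm with a two-finger parallel gripper is mounted at the origin on a cart in front of the work surface, level with it; the furniture and walls round the work are solid. World frame = base frame: x ahead of the robot, y to its left, z up, the work surface at z = 0. Lengths are in m, angles in rad, forces in N, time in s.
With the tool pointing down it reaches from about 0.25 to 0.85 m from the base axis. Payload 12.5 kg.
Tool frame: the origin (TCP) lies midway between the tips of the shut fingers; the grasp point (between the pads) lies 19 mm behind it (r.grasp_offset is the distance from the TCP to the grasp point, in m); z points along the fingers, y is the direction in which the jaws open and shut (so a half turn about z gives the same grasp; the last joint's range is limited). The gripper opens to 93 mm and grips with 3 to 60 N. Pads are 15 mm wide; open, the fingers measure 128 mm over their backs; the gripper's body (75 mm by 188 mm) begins 65 mm behind the grasp point.
Start: joints at [-1.281, 0.351, 1.652, -0, 1.139, -0.085], TCP at [0.201, -0.512, 0.219] pointing down, gripper open.
Joint ranges: [-2.75, 2.75], [-0.79, 2.1], [0.01, 2.65], [-1.57, 4.71], [0.07, 3.14], [-2.87, 2.87]. Speed limits (rad/s): [2.22, 2.22, 2.79, 3.14, 3.14, 3.14].

INTERFACE

Orientations are given as a unit quaternion [w, x, y, z].
In Python, from cell import r, eyes, finish_job gives the robot as it stands.
- The arm moves only by the shell command python3 -m pendant 'ROWS' [FORCE]. ROWS is JSON, a list of rows, each a list of 7 numbers: the turn, a rotation vector about the tool's x, y, z in rad, then the shift along the tool's x, y, z in mm, then the gripper command: -1 is fully open, 1 is shut, values between are in proportion. A call has 1 to 20 rows; each row shifts and turns the commanded pose from where the row before left it, along the tool's axes as they then stand; what a row does not reach is not made up. A row lasts 1/12 s, in which the tool goes at most 41.7 mm and 7.16 degrees, less where a joint would pass 70% of its speed; a pose out of reach is approached as far as the arm can. A call with a gripper value outside its range is refused whole. The fingers move at their own pace and stop on an object; FORCE is the grip in N (left out, the last holds). Time passes only in rows, so rows that do not move let the fingers close. It gives the time, the measured TCP pose, the force and the opening at its end, in the units of the state.
- r.state(): the state, without advancing time (a new reading comes with each control period).
- eyes.grab_frame(name): name is "scene" or "top" or "wrist"; returns a dict with "img" (480x640x3 uint8, red, green, blue), "fx", "fy", "cx", "cy" (pixels), "R" (3x3) and "t" (3): a world point X has camera coordinates R X + t; the wrist camera has in their place "tool_from_camera" (4x4, takes a point from camera to tool coordinates, whose origin is the TCP and whose axes are the flange's). Camera axes: x right, y down, z forward; pixel columns grow to the right and rows downward; lengths in m; the calibration is good to about 2 mm. A picture is of the moment at which its call begins: read the wrist's pose just before it. There is no depth.
- finish_job(): hands the job in, once; it reports no verdict.
The state is a dict: "time": time; "joint_pos": joint angles; "qd": joint speeds; "tau": joint torques, N m; "tcp_pos": TCP position; "ee_rot": TCP orientation; "contact_force": force on the tool from outside, world axes, zero at the start; "torque": the same for the moment, N m; "opening": finger opening in m.
Only numpy, scipy, OpenCV 4.12 (cv2) and the standard library are available. Lean on these libraries where they do the work, as an engineer would, in place of code of your own. Each camera call takes 0.05 s, during which the arm holds its last target. There are 200 camera calls.

## Working session

There is one attempt and no reset: what is moved stays moved. The work goes in short steps, Python scripts to look and compute and a shell command to move; the robot and the scene stay as the last step left them, time stands still between calls to the robot, and variables do not carry over. Pictures are saved under pics/ and viewed, about 8 in all and at most 12, crops included, and the job is handed in when it is done.

```bash
ls; mkdir -p pics; python3 - <<'E'
from cell import r,eyes
import cv2,numpy as np
for n in("scene","top"):
    f=eyes.grab_frame(n);cv2.imwrite(f"pics/{n}1.png",f["img"][:,:,::-1]);np.savez(n+"1.npz",**f)
    print(n,f["fx"],f["fy"],f["cx"],f["cy"],np.round(f["R"],3).tolist(),np.round(f["t"],3), (-f["R"].T@f["t"]).round(3))
s=r.state();print(s,r.grasp_offset)
E
```

```text
pics
scene 460.8410835312037 460.8410835312037 320.76490233058075 249.05343234666236 [[-0.834, -0.551, 0.002], [-0.428, 0.645, -0.633], [0.347, -0.529, -0.774]] [0.419 0.341 0.745] [0.237 0.406 0.792]
top 539.1873335401032 539.1873335401032 321.3975379201063 238.53874389463846 [[-0.009, -1.0, 0.03], [-0.992, 0.005, -0.127], [0.127, -0.031, -0.991]] [-0.061  0.544  0.958] [ 0.418 -0.034  1.021]
{'time': 0.1, 'joint_pos': array([-1.28058413e+00,  3.51178484e-01,  1.65231776e+00,  9.31056636e-06,
        1.13909557e+00, -8.46190261e-02]), 'qd': array([-0.00078924, -0.00231643, -0.00146516, -0.00099349,  0.00137476,
       -0.00018321]), 'tau': array([ 6.68865887e-04, -4.98025918e+01, -2.85705650e+01,  7.00210501e-02,
        2.38526473e-02, -5.30218642e-05]), 'tcp_pos': array([ 0.2012968 , -0.51152898,  0.21817347]), 'ee_rot': array([-4.97377063e-04,  9.82489280e-01,  1.86318449e-01, -4.70598773e-05]), 'contact_force': array([-0.2499609 , -0.21786394, -0.19030051]), 'torque': array([ 0.075531  ,  0.00541581, -0.05396003]), 'opening': 0.09291362378302115} 0.0188
```

View pics/top1.png

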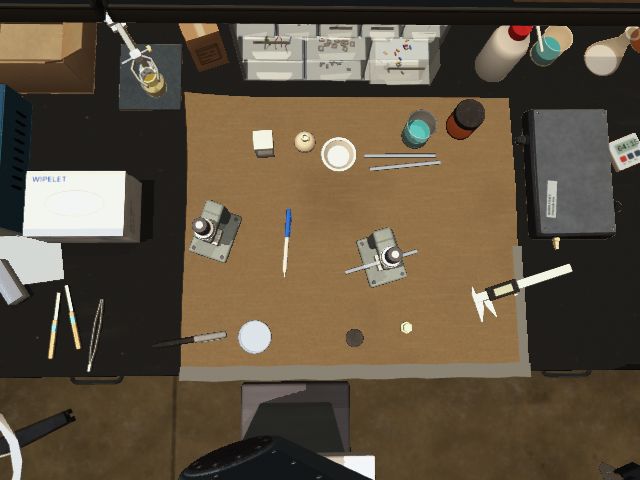

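View pics/scene1.png

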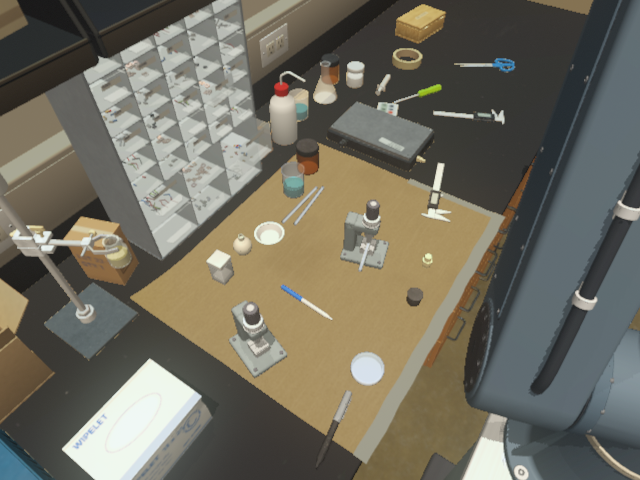

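Top view: the gauge with the tube is the right one, knob at about (392,256), and the tube runs from (346,272) to (417,252). The empty gauge is at (203,227). In the scene view, the tube gauge's knob is near (372,205). I'll zoom in on both.

```bash
cat > h.py <<'E'
import numpy as np
def ray(f,u,v,z):
    d=f["R"].T@np.array([(u-f["cx"])/f["fx"],(v-f["cy"])/f["fy"],1]);c=-f["R"].T@f["t"]
    return c+d*(z-c[2])/d[2]
def proj(f,X):
    p=f["R"]@np.array(X)+f["t"];return (f["fx"]*p[0]/p[2]+f["cx"],f["fy"]*p[1]/p[2]+f["cy"])
E
python3 - <<'E'
import cv2,numpy as np
from h import *
t=np.load("top1.npz");s=np.load("scene1.npz")
a=cv2.resize(t["img"][220:295,340:425,::-1],None,fx=6,fy=6)[:, :400] if 0 else cv2.resize(t["img"][225:290,355:420,::-1],(400,400),interpolation=cv2.INTER_CUBIC)
b=cv2.resize(s["img"][190:270,330:410,::-1],(400,400),interpolation=cv2.INTER_CUBIC)
cv2.imwrite("pics/crop1.png",np.hstack([a,b]))
for n,f,uv in(("top",t,(392,256)),("scene",s,(373,204))):print(n,ray(f,*uv,.154).round(4))
E
```

```text
top [ 0.4996 -0.175   0.154 ]
scene [ 0.5007 -0.1809  0.154 ]
```

View pics/crop1.png

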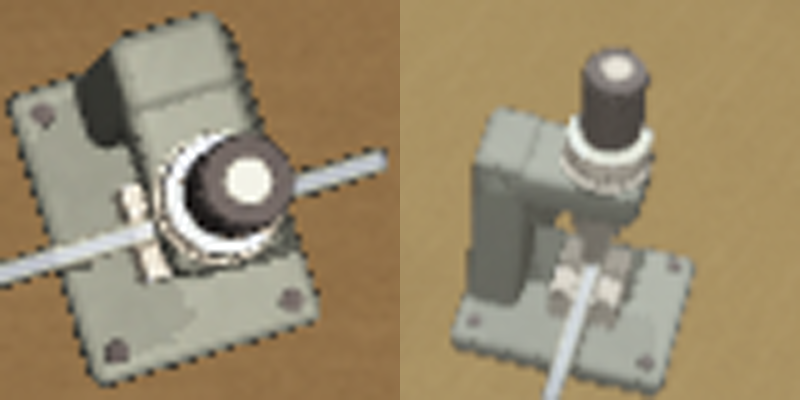

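```bash
cat >> h.py <<'E'
from scipy.spatial.transform import Rotation as Ro
def tool(s,T):
    q=s["ee_rot"];R=Ro.from_quat([q[1],q[2],q[3],q[0]]).as_matrix();return 1000*R.T@(np.array(T)-s["tcp_pos"]),R
E
python3 - <<'E'
import numpy as np
from h import *
from cell import r
t=np.load("top1.npz");s=np.load("scene1.npz")
A=ray(t,395.5,254.4,.154);B=ray(s,373.4,203.6,.154);print(A,B,tool(r.state(),[*((A+B)/2)[:2],.225]))
E
```

```text
[ 0.50213402 -0.18080193  0.154     ] [ 0.50054247 -0.18229167  0.154     ] (array([ 400.02083263, -197.22974498,   -6.59316266]), array([[ 9.30570867e-01,  3.66111711e-01, -2.77812696e-04],
       [ 3.66111805e-01, -9.30570376e-01,  9.59799018e-04],
       [ 9.28693958e-05, -9.94871512e-04, -9.99999501e-01]]))
```

```bash
python3 -m pendant '[[0,0,0,25,-12,0,-1],[0,0,0,25,-12.3,0,-1],[0,0,0,25,-12.3,0,-1],[0,0,0,25,-12.3,0,-1],[0,0,0,25,-12.3,0,-1],[0,0,0,25,-12.3,0,-1],[0,0,0,25,-12.3,0,-1],[0,0,0,25,-12.3,0,-1],[0,0,0,25,-12.3,-2,-1],[0,0,0,25,-12.3,-2,-1],[0,0,0,25,-12.3,-2,-1],[0,0,0,25,-12.3,0,-1],[0,0,0,25,-12.3,0,-1],[0,0,0,25,-12.3,0,-1],[0,0,0,25,-12.3,0,-1],[0,0,0,25,-12.3,0,-1],[0,0,0,0,0,0,-1],[0,0,0,0,0,0,-1]]' 30
python3 - <<'E'
from cell import r,eyes
from h import *
import cv2
s=r.state();f=eyes.grab_frame("wrist");cv2.imwrite("pics/w1.png",f["img"][:,:,::-1]);np.savez("w1.npz",**f)
print(s["time"],s["joint_pos"].round(3),tool(s,[.5013,-.1815,.225])[0],f["fx"],f["cx"],f["cy"],f["tool_from_camera"].round(4).tolist())
M=np.linalg.inv(f["tool_from_camera"]);_,R=tool(s,[0,0,0])
p=M@np.r_[R.T@(np.array([.5013,-.1815,.154])-s["tcp_pos"]),1];print("expected px",f["fx"]*p[0]/p[2]+f["cx"],f["fy"]*p[1]/p[2]+f["cy"])
E
```

```text
time: 1.6
tcp_pos: [0.5019, -0.1816, 0.2242]
ee_rot: [-0.0, 0.982, 0.187, -0.0]
contact_force: [-0.6, 0.4, 0.0]
opening: 0.0929
1.6 [-0.434  0.316  1.687 -0.     1.14   0.759] [-0.51952185 -0.36590835 -0.79284376] 401.5113748872984 332.9773796404186 239.2822068882698 [[0.0004, -0.9586, -0.2846, 0.0784], [1.0, 0.0008, -0.0011, 0.0013], [0.0013, -0.2846, 0.9586, -0.1657], [0.0, 0.0, 0.0, 1.0]]
expected px 330.7422498615349 252.98641074154958
```

View pics/w1.png

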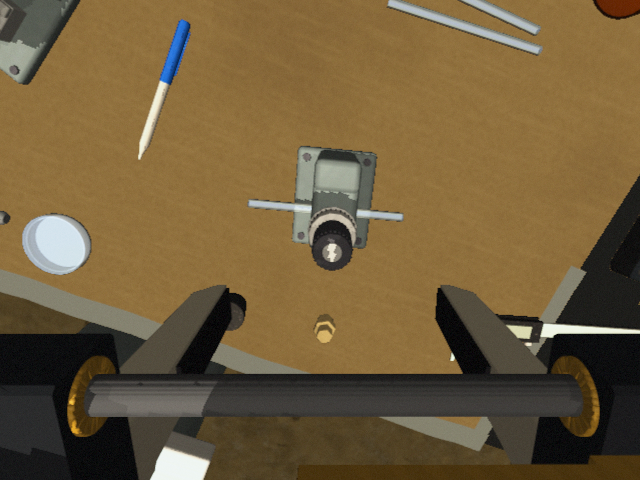

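Knob top seen at about (332,253) against a predicted (331,253), so it agrees to under 1 mm. Next is to descend and close.

```bash
python3 -m pendant '[[0,0,0,-0.5,0,20,-1],[0,0,0,0,0,20,-1],[0,0,0,0,0,20,-1],[0,0,0,0,0,20,-1],[0,0,0,0,0,12,-1],[0,0,0,0,0,5,-1],[0,0,0,0,0,0,-1],[0,0,0,0,0,0,1],[0,0,0,0,0,0,1],[0,0,0,0,0,0,1],[0,0,0,0,0,0,1],[0,0,0,0,0,0,1],[0,0,0,0,0,0,1],[0,0,0,0,0,0,1],[0,0,0,0,0,0,1],[0,0,0,0,0,0,1],[0,0,0,0,0,0,1],[0,0,0,0,0,0,1]]' 30
```

```text
time: 3.15
tcp_pos: [0.5008, -0.1819, 0.1276]
ee_rot: [-0.001, 0.983, 0.186, -0.0]
contact_force: [-5.1, 18.2, 10.2]
opening: 0.0246
```

Grip is on the knob (opening 24.6 mm). There's an 18 N side load along tool −y, so I'll ease that way.

```bash
python3 -m pendant '[[0,0,0,0,-0.5,0,1],[0,0,0,0,0,0,1],[0,0,0,0,0,0,1]]'; python3 -c "
from cell import r
print(r.state()['torque'],r.state()['opening'])"
```

```text
time: 3.4
tcp_pos: [0.5007, -0.1816, 0.1276]
ee_rot: [-0.001, 0.982, 0.186, -0.0]
contact_force: [-2.4, 5.0, 4.6]
opening: 0.0245
[0.9830222  0.32912544 0.01588035] 0.024542765236708765
```

Side load is down to 5 N. Now turn clockwise (+ about tool z), a first part to check.

```bash
python3 -m pendant '[[0,0,0.1,0,0,0,1],[0,0,0.1,0,0,0,1],[0,0,0.1,0,0,0,1],[0,0,0.1,0,0,0,1],[0,0,0,0,0,0,1]]'; python3 -c "
from cell import r
s=r.state();print(s['torque'],s['joint_pos'])"
```

```text
time: 3.82
tcp_pos: [0.5006, -0.1809, 0.1276]
ee_rot: [-0.001, 1.0, -0.016, -0.001]
contact_force: [-2.0, 9.7, 5.3]
opening: 0.0246
[1.73854272 0.4297458  0.06658739] [-0.43513321  0.43467845  1.78038505  0.00202383  0.92877784  1.16606532]
```

```bash
python3 -m pendant '[[0,0,0.1,0,-0.3,0,1],[0,0,0.1,0,0,0,1],[0,0,0.1,0,0,0,1],[0,0,0.1,0,0,0,1],[0,0,0,0,0,0,1]]'; python3 -c "
from cell import r
s=r.state();print(s['torque'],s['joint_pos'][5])"
```

```text
time: 4.23
tcp_pos: [0.5007, -0.1803, 0.1276]
ee_rot: [-0.001, 0.977, -0.214, -0.001]
contact_force: [-1.2, 11.9, 5.2]
opening: 0.0242
[2.24651194 0.22697354 0.01378165] 1.5665399423168984
```

```bash
python3 -m pendant '[[0,0,0.1,-0.2,-0.4,0,1],[0,0,0.1,0,0,0,1],[0,0,0.1,0,0,0,1],[0,0,0.1,0,0,0,1],[0,0,0.1,0,0,0,1],[0,0,0.1,0,0,0,1],[0,0,0,0,0,0,1]]'; python3 -c "
from cell import r
s=r.state();print(s['torque'],s['joint_pos'][5])"
```

```text
time: 4.82
tcp_pos: [0.5013, -0.1795, 0.1277]
ee_rot: [-0.002, 0.87, -0.493, -0.001]
contact_force: [2.3, 14.3, 4.2]
opening: 0.0243
[ 2.74903258 -0.41327424  0.04127634] 2.1672574271780163
```

```bash
python3 -m pendant '[[0,0,0.1,0,0,0,1],[0,0,0.1,0,0,0,1],[0,0,0.1,0,0,0,1],[0,0,0,0,0,0,1],[0,0,0,0,0,0,1]]'
python3 -m pendant '[[0,0,0,0,0,0,-1],[0,0,0,0,0,0,-1],[0,0,0,0,0,0,-1],[0,0,0,0,0,0,-1],[0,0,0,0,0,0,-1],[0,0,0,0,0,0,-1],[0,0,0,0,0,0,-1],[0,0,0,0,0,0,-1],[0,0,0,0,0,-20,-1],[0,0,0,0,0,-20,-1],[0,0,0,0,0,-20,-1],[0,0,0,0,0,-20,-1],[0,0,0,0,0,-20,-1],[0,0,0,0,0,0,-1],[0,0,0,-30,0,-20,-1],[0,0,0,-30,0,-20,-1],[0,0,0,-30,0,0,-1],[0,0,0,-30,0,0,-1],[0,0,0,0,0,0,-1]]'
python3 - <<'E'
from cell import r,eyes
from h import *
import cv2
o=[]
for n,a,b in(("top",(355,225),65),("scene",(330,190),80)):
    f=eyes.grab_frame(n);o.append(cv2.resize(f["img"][a[1]:a[1]+b,a[0]:a[0]+b,::-1],(400,400),interpolation=cv2.INTER_CUBIC))
cv2.imwrite("pics/after.png",np.hstack(o));s=r.state();print(s["tcp_pos"],s["contact_force"],s["opening"])
f=eyes.grab_frame("wrist");cv2.imwrite("pics/w2.png",f["img"][:,:,::-1])
E
```

```text
time: 5.23
tcp_pos: [0.5017, -0.1794, 0.1277]
ee_rot: [-0.002, 0.788, -0.616, -0.001]
contact_force: [5.7, 16.6, 2.6]
opening: 0.024
time: 6.82
tcp_pos: [0.4705, -0.0617, 0.2672]
ee_rot: [-0.0, 0.789, -0.614, -0.001]
contact_force: [-1.3, -0.5, 0.9]
opening: 0.0927
[ 0.47167098 -0.06457813  0.26723772] [ 1.07423336 -0.59440126  0.8124218 ] 0.09310177744350476
```

View pics/after.png

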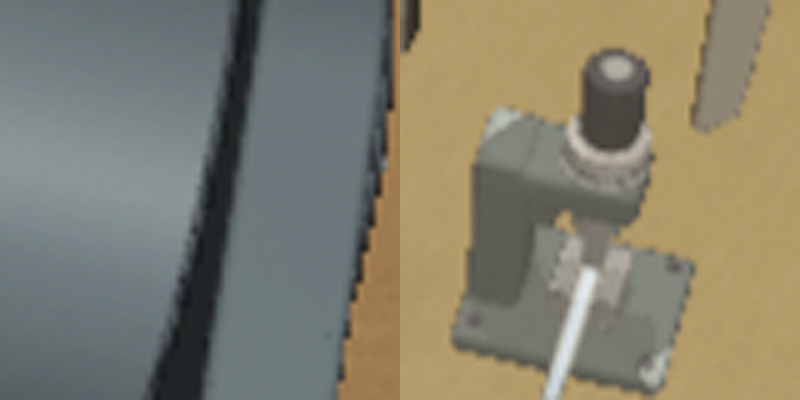

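View pics/w2.png

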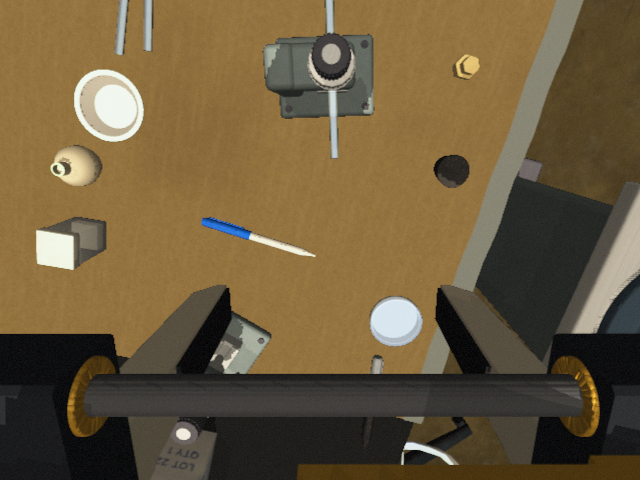

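The tube is where it was and the gripper is clear. I'll compare the spindle gap before and after.

```bash
python3 - <<'E'
from cell import eyes
import cv2,numpy as np
from h import *
s=np.load("scene1.npz");f=eyes.grab_frame("scene")
c=lambda i:cv2.resize(i[196:256,348:388,::-1],(400,600),interpolation=cv2.INTER_NEAREST)
cv2.imwrite("pics/cmp.png",np.hstack([c(s["img"]),c(f["img"])]))
E
```

```text
(no output)
```

View pics/cmp.png

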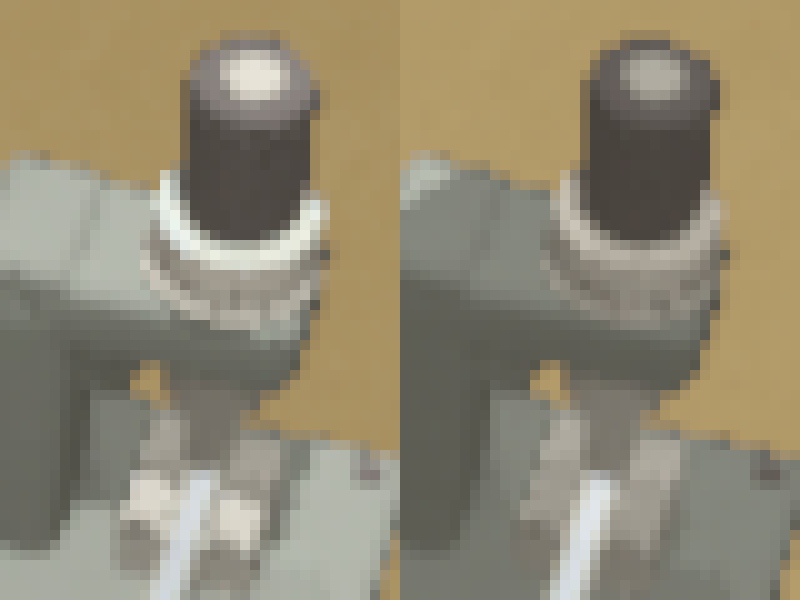

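```bash
python3 -c "
from cell import r,finish_job
print(r.state()['time'],r.state()['contact_force']);print(finish_job())"
```

```text
7.0167 [ 0.27967352 -0.05830962 -0.43819851]
the job is handed in; nothing more can be done
None
```

I clamped the tube in its gauge and handed the job in at 7.0 s. I could not confirm the ratchet slip by direct measurement.

**What I did:** I located the knob of the gauge with the tube; the two cameras agreed to about 2 mm and the wrist view to under 1 mm. I gripped the knob alone at 30 N (opening 24.6 mm) and turned it about 1.7 rad clockwise in one grasp. I then opened the gripper and backed off clear.

**Last checks:**
- **Tube:** it lies where it was, judged by eye in the scene and wrist pictures.
- **Spindle:** it is about one pixel lower in the scene view, which fits it being down on the tube, but the picture is coarse.
- **Robot:** the contact force was about 0.5 N, effectively zero, with the gripper well away from both gauges. I never went near the empty gauge.
- **Ratchet slip:** this is inferred. Closing needs at most about 0.66 rad, so roughly 1 rad of the turn should have gone into slipping. The twisting moment at the wrist was too noisy to show the 0.08 N m slip torque.
- **Side load:** it was 18 N on closing and 5 N after a small correction, then rose to about 17 N by the end of the turn, within the 40 N limit.

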